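# Set the mould plate and peel a formed shell for it

## Task

Lower the mould plate over the forming fixture's two locating pins until it lies flush on the bed, and let go of it. Then peel the top shell off the sticky nested stack by its pull tab, raising that corner first while the opposite corner still rests on the stack, so that the other shells stay put. Finish while still holding the shell in the gripper, still and level, centred and lengthwise in line over the mould plate, about 10 cm above its wooden form, with the other things on the bench left alone.

Things in the scene. Friction and masses are not known exactly. Their poses are not given: they have to be found in the camera images.
- fixture: Forming fixture, fixed to the bench: flat dark steel bed 190 (x) x 110 (y) x 20 high. Origin at the centre of its underside on the bench, x along its length. Two upright steel locating pins, diameter 10, stand 13.5 above the bed at x = +68 and -68, y = 0; the upper 4.5 of each pin tapers to a 5 diameter tip.
- bed_top (a point): Centre of the top face of the fixture's bed, between the two pins, 20 above the bench; axes as the fixture.
- plate: Mould plate, loose, about 0.7 kg: aluminium, 170 (x) x 100 (y) x 14 thick, two 13 mm through holes at x = +-68, y = 0. On its middle a round-edged wooden form, 90 (x) x 40 (y), top 38 above the underside: the grip, across its 40 mm. Origin: centre of the underside, z up. Either way round fits. Seated, the origin coincides with bed_top. Starts flat on the bench.
- shell: Top one of a stack of white formed plastic shells, loose, 0.12 kg: flange 190 (x) x 116 (y) x 4 with a hollow crown 116 x 62, 32 high. Origin: centre of the flange's underside, 28 above the bench while nested. Tacky beads inside the crown (x = +36 and +47, y = +-28) cling to the shell beneath: together they resist about 7 N for the first 6 mm; lifted level, the shell tips the stack up with it.
- shell_tab (a point): Point on the top shell's upright pull tab, at (-103, +40, +16) in the shell's frame. The tab is 8 thick (shell's x), 26 wide (y), at the corner just beyond the short edge; it ends 12 above this point, the flange's top lies 12 below; 35 mm of free flange between tab and crown.
- shell_far (a point): Underside of the top shell's corner diagonally across from the tab: (+95, -58, 0) in the shell's frame. The peel hinges here: the tabbed corner rises, the gripper turning along with it by about 0.25 rad, and the beads let go one after another.
- stack: The four lower shells, stuck to one another for good, moving as one loose piece, about 0.5 kg, 190 x 116, flanges every 7 in height, standing free on the bench. Origin at the centre of its underside, axes as the top shell. Its own three pull tabs stand at the other three corners and end lower than the top shell's tab.
- stack_far (a point): Point of the lower stack on which shell_far lies while nested: (+95, -58, +28) in the stack's frame.
- wax_tin: Bystander: round lidded steel tin, 72 diameter x 30 high; origin at the centre of its underside.
- tape_roll: Bystander: flat-lying paper tape roll, 60 outer diameter x 25 high; origin at the centre of its underside.
- awl: Bystander: lying screwdriver-shaped awl with wooden handle, about 160 long; origin under its middle.
- heel_block: Bystander: wood and rubber heel block, 60 x 55 x 32; origin at the centre of its underside.
- hammer: Bystander: lying hammer, about 260 long; origin under its middle.
Things that resemble listed ones, but are neither listed nor needed, are in the scene too. Leave any purple look-alike of the plate alone. Leave any pink look-alike of the shell alone.

How it is judged:
On the way, in this order (a step that is already met when the one before it is completed fails the run):
1. the mould plate lies flush on the bed, over both pins, and is released (horizontal distance between plate and fixture below 0.004 m and z of plate in the frame of bed_top between -0.003 and 0.0025 m and angle between the x axis of plate and the x axis of fixture, either way round below 0.06 rad and angle between plate's own z axis and vertical below 0.03 rad and contact force between plate and fixture above 2 N and contact force between the fingers and plate below 0.3 N), for 0.2 s.
2. the tabbed corner is raised at least 12 mm while the opposite corner still rests on the stack (z of shell_tab in the frame of stack above 0.056 m and z of shell_far in the frame of stack_far below 0.008 m and angle between shell's own z axis and vertical above 0.05 rad), for 0.05 s.
3. the shell is off the stack, which stays on the bench (z of shell_far in the frame of stack_far above 0.02 m and contact force between shell and stack below 0.1 N and height (world z) of stack below 0.006 m and angle between stack's own z axis and vertical below 0.04 rad and distance of stack from where it was at the start of the episode below 0.03 m), for 0.1 s.
At the end, for the whole second after the job is handed in: Plate seated on the bed (2.5 mm flush, 4 mm centred, 0.06 rad) and released; lower stack flat within 30 mm of its place; shell held by the gripper alone, still, within 0.2 rad of level, 30 mm of the fixture's centre, 0.25 rad of its line, 50-160 mm above the form (all of step 1 and height (world z) of stack below 0.006 m and angle between stack's own z axis and vertical below 0.04 rad and distance of stack from where it was at the start of the episode below 0.03 m and contact force between the fingers and shell above 1 N and contact force between shell and plate below 0.1 N and contact force between shell and fixture below 0.1 N and contact force between shell and stack below 0.1 N and horizontal distance between shell and fixture below 0.03 m and z of shell in the frame of bed_top between 0.088 and 0.198 m and angle between shell's own z axis and vertical below 0.2 rad and angle between the x axis of shell and the x axis of fixture, either way round below 0.25 rad and linear speed of shell below 0.03 m/s); the arm keeps its last pose, push and grip.
It fails at once if the lower stack is lifted, tipped or pushed away (height (world z) of stack above 0.02 m or angle between stack's own z axis and vertical above 0.07 rad or distance of stack from where it was at the start of the episode above 0.04 m).
It fails at once if the plate is let go above the pins instead of lowered (horizontal distance between plate and fixture below 0.08 m and z of plate in the frame of bed_top above 0.015 m and contact force between the fingers and plate below 0.2 N).
It fails at once if a bystander is disturbed (moved 30 mm) (distance of any of wax_tin, tape_roll, awl, heel_block, hammer from where it was at the start of the episode above 0.03 m).
It also fails if it takes over 67 s, if anything falls off the work surface, if the arm or the gripper's body presses on something with over 40 N, if the wrist force passes 120 N, or if a joint passes its speed limit or range.

## Robot

A 6-joint arm with a two-finger parallel gripper is mounted at the origin on the work surface. World frame = base frame: x ahead of the robot, y to its left, z up, the work surface at z = 0. Lengths are in m, angles in rad, forces in N, time in s.
With the tool pointing down it reaches from about 0.25 to 0.775 m from the base axis. Payload 4 kg.
Tool frame: the origin (TCP) lies between the finger pads; the fingertips stand 25 mm ahead of it and the grasp point (between the pads) lies 6 mm ahead of it (robot.tip_reach is the z of the fingertips in the tool frame, in m); z points along the fingers, y is the line along which they close (so a half turn about z gives the same grasp; the last joint's range is limited). The gripper opens to 94 mm and grips with 3 to 60 N. Pads are 16 mm wide; open, the fingers measure 119 mm over their backs; the gripper's body (75 mm by 177 mm) begins 78 mm behind the grasp point.
Start: joints at [-1.318, 0.087, 1.371, -0, 1.684, -0.103], TCP at [0.192, -0.516, 0.202] pointing down, gripper open.
Joint ranges: [-3.1, 3.1], [-0.76, 2.03], [0.27, 2.55], [-1.08, 4.22], [0.17, 2.65], [-2.57, 2.57]. Speed limits (rad/s): [2.79, 2.79, 3.14, 3.14, 3.14, 3.14].

## Interface

Orientations are given as [roll, pitch, yaw] about the fixed x, y, z axes, in that order (R = Rz(yaw) Ry(pitch) Rx(roll)).
In Python, from bench import robot gives the robot as it stands. The module is installed in compiled form; this text tells all that it offers.
- The arm moves only by the shell command python3 -m handwheel 'ROWS'. ROWS is JSON, a list of rows, each a list of 3 entries, a list of its own where there are three numbers: the turn, a rotation vector about the world's x, y, z in units of 90 degrees (1.0 is 90 degrees), then the shift along the world's x, y, z in units of 0.05 m (1.0 is 0.05 m), then the closure, from 0 (fully open) to 1 (shut). A call has 1 to 5 rows; each row shifts and turns the commanded pose from where the row before left it; what a row does not reach is not made up. A row lasts 1/10 s, in which the tool goes at most 50 mm and 8.59 degrees, less where a joint would pass 70% of its speed; a pose out of reach is approached as far as the arm can. A call with a number of a shift or a turn outside -1 to 1 is refused whole. A call with a gripper value outside its range is refused whole. The fingers move at their own pace and stop on an object; the grip force is fixed at half the most. Time passes only in rows, so rows that do not move let the fingers close. It gives the time, the measured TCP pose, the force, the opening and the grip force at its end, in the units of the state.
- robot.get_obs(): the state, without advancing time (a new reading comes with each control period).
- robot.snapshot(name): name is "scene" or "side" or "wrist"; returns (picture, depth): 420x560x3 uint8, red, green, blue; 420x560 float32, m along the optical axis (not along the pixel's ray), 0 where there is no reading.
- robot.calibration(name): a dict with "mtx" (3x3 intrinsics, pixels), "extrinsics" (4x4, takes a point from camera to world coordinates); the wrist camera has in their place "hand_eye" (4x4, takes a point from camera to tool coordinates, whose origin is the TCP and whose axes are the flange's). Camera axes: x right, y down, z forward; pixel columns grow to the right and rows downward; lengths in m; the calibration is good to about 2 mm. A picture is of the moment at which its call begins: read the wrist's pose just before it. calibration takes no time and is no camera call.
- robot.close_job(): hands the job in; it is judged then, once.
Trained networks look in the newest picture that a camera, given by its name, has taken for a name from the list of things; names that differ only in an ending like _2 or _b are one class to them, and where a whole thing is asked for, a point or a joint stands for the part that bears it (a point fixed in the world has none). Each returns a list of dicts, best first, with "p" (0 to 1); they miss things now and then, are a little off and sometimes report something else, mostly with a low value. They report only what shows in the picture. A call takes as long as a camera call. They do not tell look-alikes from the thing itself.
- robot.boxes_of(query, camera): "bbox" ([left, top, right, bottom] in pixels, round what is visible of it).
The state is a dict: "time": time; "joint_positions": joint angles; "qvel": joint speeds; "joint_torque": joint torques, N m; "tool_pos": TCP position; "ee_rot": TCP orientation; "wrist_force": force on the tool from outside, world axes, zero at the start; "wrist_torque": the same for the moment, N m; "width": finger opening in m; "finger_force": force on a finger pad.
Only numpy, scipy, OpenCV 4.12 (cv2) and the standard library are available. Lean on these libraries where they do the work, as an engineer would, in place of code of your own. Each camera call takes 0.05 s, during which the arm holds its last target. There are 200 camera calls.

## Working session

There is one attempt and no reset: what is moved stays moved. The work goes in short steps, Python scripts to look and compute and a shell command to move; the robot and the scene stay as the last step left them, time stands still between calls to the robot, and variables do not carry over. Pictures are saved under pics/ and viewed, at most 10 in all, crops included, and the job is handed in when it is done.

```bash
mkdir -p pics; cat > h.py <<'E'
import numpy as np, cv2
from bench import robot
def snap(n):
    o=robot.get_obs(); im,d=robot.snapshot(n); c=robot.calibration(n); K=c["mtx"]
    if n=="wrist":
        from scipy.spatial.transform import Rotation as R
        T=np.eye(4); T[:3,:3]=R.from_euler('xyz',o["ee_rot"]).as_matrix(); T[:3,3]=o["tool_pos"]; T=T@np.array(c["hand_eye"])
    else: T=np.array(c["extrinsics"])
    K=np.array(K); v,u=np.mgrid[:420,:560]
    P=np.stack([(u-K[0,2])/K[0,0]*d,(v-K[1,2])/K[1,1]*d,d],-1)@T[:3,:3].T+T[:3,3]
    P[d==0]=np.nan
    return im,d,P
def save(name,im): cv2.imwrite("pics/"+name,im[...,::-1])
E
python3 - <<'E'
from h import *
for n in("scene","side"):
    im,d,P=snap(n); np.savez(f"{n}.npz",im=im,P=P)
    for q in["fixture","plate","shell","stack","shell_tab","wax_tin","hammer","awl","tape_roll","heel_block"]:
        for r in robot.boxes_of(q,n)[:3]:
            b=r["bbox"]; u,v=int((b[0]+b[2])/2),int((b[1]+b[3])/2)
            print(n,q,round(r["p"],2),np.round(b),np.round(P[min(v,419),min(u,559)],3))
    save(n+".png",im)
    if n=="scene": a=im
    else: save("both.png",cv2.resize(np.vstack([a,im]),(400,600)))
print(robot.get_obs())
E
```

```text
scene fixture 0.83 [107. 250. 194. 334.] [ 0.558 -0.279  0.02 ]
scene plate 0.8 [334. 179. 406. 236.] [0.63  0.264 0.036]
scene plate 0.74 [385. 152. 460. 202.] [0.612 0.453 0.027]
scene plate 0.18 [218. 193. 297. 278.] [ 0.575 -0.021  0.06 ]
scene shell 0.74 [216. 194. 297. 282.] [ 0.578 -0.025  0.059]
scene shell 0.57 [286. 188. 316. 212.] [0.514 0.14  0.029]
scene stack 0.78 [214. 213. 301. 287.] [ 0.609 -0.041  0.06 ]
scene shell_tab 0.68 [ 72. 196. 156. 238.] [ 0.318 -0.274  0.033]
scene shell_tab 0.64 [222. 198. 298. 280.] [ 0.585 -0.021  0.06 ]
scene wax_tin 0.9 [284. 187. 316. 213.] [0.512 0.138 0.028]
scene hammer 0.81 [229. 285. 305. 407.] [ 0.801 -0.134  0.023]
scene awl 0.77 [319. 223. 371. 272.] [0.683 0.147 0.016]
scene tape_roll 0.7 [175. 228. 200. 249.] [ 0.447 -0.145 -0.   ]
scene heel_block 0.81 [198. 265. 234. 299.] [ 0.62  -0.152  0.033]
scene heel_block 0.39 [174. 225. 201. 248.] [ 0.44  -0.142 -0.002]
side fixture 0.61 [269. 134. 334. 168.] [ 0.538 -0.262  0.021]
side fixture 0.23 [177. 153. 254. 190.] [ 0.782 -0.109  0.002]
side plate 0.94 [141. 336. 230. 390.]
[... 685 characters left out ...]
.034]
{'time': 1.1, 'joint_positions': array([-1.31809274e+00,  8.72011563e-02,  1.37070811e+00,  2.37392951e-05,
        1.68359222e+00, -1.03108783e-01]), 'qvel': array([ 0.00209689,  0.00314987,  0.00061265, -0.00126909, -0.00161804,
       -0.00073521]), 'joint_torque': array([ 7.67262281e-04, -3.40049493e+01, -3.02600455e+01,  7.19841197e-02,
        2.37678224e-02,  1.43751413e-05]), 'tool_pos': array([ 0.19159743, -0.51556918,  0.20200112]), 'ee_rot': array([ 3.14149954e+00, -1.40790962e-05,  3.55815043e-01]), 'wrist_force': array([-0.28357555, -0.16339415,  0.59201568]), 'wrist_torque': array([-0.03514434,  0.02845937,  0.01294294]), 'finger_force': 0.0, 'width': 0.09379767197261016}
```

View pics/scene.png

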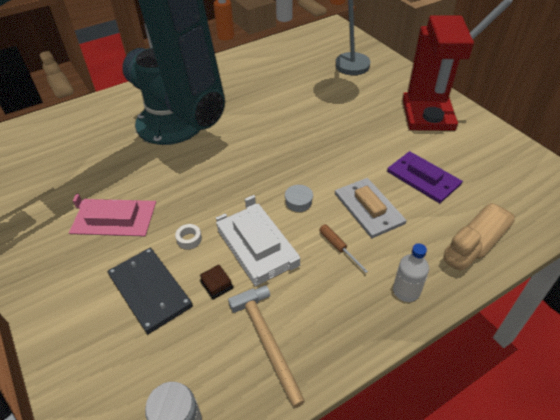

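The scene picture shows two plate candidates: grey with a wooden form at (370,205) and purple at (424,175). The grey one fits the description, and the purple is the look-alike. There are two shell candidates: the white stack at (257,240) and a single pink shell at (113,215). The white one fits. The fixture is at (150,288). I'll confirm these in a crop and measure.

```bash
python3 - <<'E'
from h import *
def rect(Q):
    r=cv2.minAreaRect((Q[:,:2]*1000).astype(np.float32)); return np.round(r[0],1),np.round(r[1],1),round(r[2],1),len(Q)
for n in("scene","side"):
    z=np.load(n+".npz"); im,P=z["im"],z["P"]; H=P[...,2]
    def sel(c,r,lo,hi): 
        m=(np.hypot(P[...,0]-c[0],P[...,1]-c[1])<r)&(H>lo)&(H<hi); return P[m]
    print(n,"form",rect(sel((.6,.29),.1,.03,.045)),"plate",rect(sel((.6,.29),.11,.009,.045)))
    print("bed",rect(sel((.55,-.275),.115,.014,.04)),"pins",rect(sel((.55,-.275),.115,.027,.04)))
    print("crown",rect(sel((.57,0),.08,.056,.07)),"flange",rect(sel((.57,0),.125,.026,.07)))
    S=sel((.57,0),.14,.036,.07); 
    S=S[np.hypot(S[:,0]-.57,S[:,1])>.075]; 
    if len(S): print("tabs",len(S),np.round(S[::max(1,len(S)//25)],3).tolist())
im=np.load("scene.npz")["im"]; a=cv2.resize(im[170:300,200:420],(792,468),interpolation=cv2.INTER_CUBIC); save("crop1.png",a)
E
```

```text
scene form (array([608.7, 280.6]), array([40.8, 91.4]), 85.1, 470) plate (array([608. , 281.3]), array([104.6, 174.1]), 85.5, 2080)
bed (array([ 536.6, -251.3]), array([192.6, 162.9]), 5.7, 3793) pins (array([ 535.2, -225.9]), array([142.8, 112.2]), 5.5, 55)
crown (array([562. , -18.2]), array([ 64.1, 120.8]), 88.4, 1094) flange (array([561.3, -41.5]), array([165.6, 217.6]), 88.7, 3540)
tabs 230 [[0.457, 0.034, 0.057], [0.458, 0.024, 0.056], [0.457, 0.022, 0.053], [0.457, 0.016, 0.053], [0.46, 0.012, 0.055], [0.461, 0.036, 0.042], [0.465, 0.031, 0.044], [0.464, 0.028, 0.042], [0.463, 0.026, 0.038], [0.465, 0.016, 0.039], [0.502, -0.046, 0.057], [0.507, -0.047, 0.045], [0.664, 0.029, 0.042], [0.668, 0.031, 0.041], [0.67, 0.03, 0.039], [0.669, 0.026, 0.039], [0.666, 0.007, 0.041], [0.669, 0.012, 0.037], [0.664, -0.053, 0.052], [0.666, -0.05, 0.047], [0.669, -0.054, 0.05], [0.667, -0.06, 0.048], [0.667, -0.065, 0.049], [0.665, -0.071, 0.048], [0.665, -0.071, 0.044], [0.668, -0.068, 0.041]]
side form (array([606.5, 283.6]), array([41.5, 90. ]), 85.7, 553) plate (array([608. , 281.8]), ar
[... 274 characters left out ...]
7]), 88.7, 2174)
tabs 145 [[0.586, -0.134, 0.037], [0.666, -0.061, 0.051], [0.662, -0.059, 0.05], [0.661, -0.054, 0.051], [0.66, -0.053, 0.049], [0.659, -0.056, 0.042], [0.651, -0.06, 0.037], [0.507, -0.045, 0.06], [0.504, -0.036, 0.062], [0.461, -0.066, 0.037], [0.465, -0.061, 0.036], [0.503, -0.035, 0.046], [0.503, -0.033, 0.044], [0.661, 0.013, 0.038], [0.668, 0.024, 0.042], [0.488, -0.036, 0.038], [0.666, 0.028, 0.043], [0.662, 0.031, 0.043], [0.665, 0.034, 0.036], [0.491, 0.008, 0.036], [0.484, 0.01, 0.037], [0.497, 0.017, 0.036], [0.462, 0.03, 0.058], [0.459, 0.03, 0.055], [0.461, 0.035, 0.055], [0.463, 0.039, 0.055], [0.499, 0.038, 0.036], [0.463, 0.035, 0.042], [0.459, 0.038, 0.042]]
```

View pics/crop1.png

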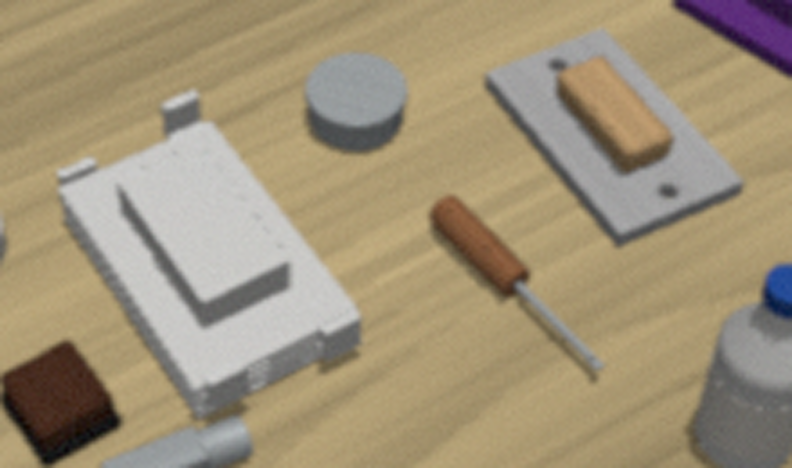

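The crop shows the white stack with the tall tab of the top shell at crop (180,105). It also shows the grey plate with the wooden form and its two holes, so both are the real ones. I'll move over the fixture first and look from the wrist.

```bash
python3 -m handwheel '[[[0,0,-0.018],[0.78,0.55,0.15],0],[[0,0,-0.018],[0.78,0.55,0.15],0],[[0,0,-0.018],[0.78,0.55,0.15],0],[[0,0,-0.018],[0.78,0.55,0.15],0],[[0,0,-0.018],[0.78,0.55,0.15],0]]'
python3 -m handwheel '[[[0,0,-0.018],[0.78,0.55,0.15],0],[[0,0,-0.018],[0.78,0.55,0.15],0],[[0,0,-0.018],[0.78,0.55,0.15],0],[[0,0,-0.018],[0.78,0.55,0.15],0],[[0,0,0],[0,0,0],0]]'
cat >> h.py <<'E'
def rect(Q):
    r=cv2.minAreaRect((Q[:,:2]*1000).astype(np.float32)); return np.round(r[0],1),np.round(r[1],1),round(r[2],1),len(Q)
def comp(P,lo,hi,near,minn=100):
    "largest-near connected height-band component"
    m=((P[...,2]>lo)&(P[...,2]<hi)).astype(np.uint8); n,l=cv2.connectedComponents(m)
    best=None
    for i in range(1,n):
        Q=P[l==i]
        if len(Q)<minn: continue
        d=np.hypot(*(Q[:,:2].mean(0)-near))
        if best is None or d<best[0]: best=(d,Q)
    return best[1]
E
python3 - <<'E'
from h import *
im,d,P=snap("wrist"); save("w1.png",im); np.savez("w1.npz",im=im,P=P)
print(np.nanmin(P[...,0]),np.nanmax(P[...,0]),np.nanmin(P[...,1]),np.nanmax(P[...,1]))
print("bed",rect(comp(P,.013,.026,(.54,-.27))))
m=(P[...,2]>.0275)&(P[...,2]<.04)&(np.hypot(P[...,0]-.545,P[...,1]+.27)<.11)
n,l,s,c=cv2.connectedComponentsWithStats(m.astype(np.uint8))
for i in range(1,n):
    if s[i,4]>15: print("pin?",s[i,4],c[i],P[l==i].mean(0).round(4))
E
```

```text
time: 1.6
tool_pos: [0.3879, -0.3768, 0.24]
ee_rot: [3.141, -0.0, 0.213]
wrist_force: [0.5, -0.0, -0.1]
width: 0.0939
finger_force: 0.0
time: 2.1
tool_pos: [0.5467, -0.2642, 0.2697]
ee_rot: [-3.141, -0.002, 0.109]
wrist_force: [0.2, -0.9, 0.5]
width: 0.0941
finger_force: 0.0
0.09062804760015475 0.7887753876916008 -0.691670856510401 0.14266096839892972
bed (array([ 538.1, -278.6]), array([189.4, 110.3]), 5.8, 11632)
pin? 49 [294.34693878 128.63265306] [ 0.6056 -0.2718  0.0318]
pin? 71 [211.47887324 136.42253521] [ 0.5851 -0.1708  0.0313]
pin? 41 [292.41463415 231.97560976] [ 0.4712 -0.285   0.0319]
```

View pics/w1.png

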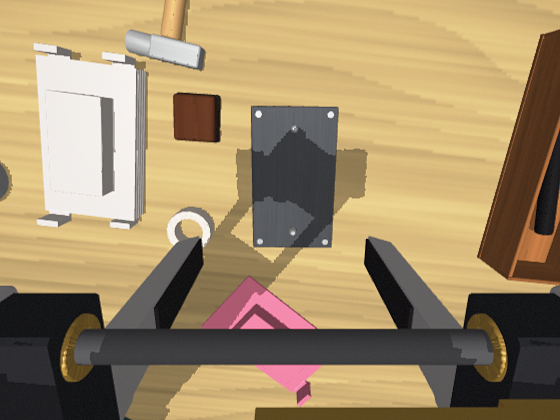

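The wrist picture shows the bed at (295,175) with its pins at (294,128) and (292,232). The fixture is at (0.538,-0.2785), yaw 5.7°. Next is the plate.

```bash
python3 -m handwheel '[[[0,0,-0.01],[0.1,0.91,0],0],[[0,0,-0.01],[0.1,0.91,0],0],[[0,0,-0.01],[0.1,0.91,0],0],[[0,0,-0.01],[0.1,0.91,0],0],[[0,0,-0.01],[0.1,0.91,0],0]]'
python3 -m handwheel '[[[0,0,-0.01],[0.1,0.91,0],0],[[0,0,-0.01],[0.1,0.91,-0.2],0],[[0,0,-0.01],[0.1,0.91,-0.2],0],[[0,0,-0.01],[0.1,0.91,-0.2],0],[[0,0,-0.01],[0.1,0.91,-0.2],0]]'
python3 -m handwheel '[[[0,0,-0.01],[0.1,0.91,-0.2],0],[[0,0,-0.01],[0.1,0.91,-0.2],0],[[0,0,0],[0,0,0],0],[[0,0,0],[0,0,0],0]]'
python3 - <<'E'
from h import *
im,d,P=snap("wrist"); save("w2.png",im)
print("plate",rect(comp(P,.009,.045,(.608,.281))),"form",rect(comp(P,.03,.045,(.608,.281))))
o=robot.get_obs(); print(o["time"],o["tool_pos"],o["ee_rot"],o["joint_positions"].round(2))
E
```

```text
time: 2.65
tool_pos: [0.5668, -0.0404, 0.2695]
ee_rot: [3.141, 0.0, 0.02]
wrist_force: [0.6, -0.3, 0.2]
width: 0.094
finger_force: 0.0
time: 3.15
tool_pos: [0.5924, 0.1869, 0.2292]
ee_rot: [3.141, -0.0, -0.058]
wrist_force: [0.2, -0.2, -0.2]
width: 0.0939
finger_force: 0.0
time: 3.55
tool_pos: [0.6023, 0.2772, 0.2083]
ee_rot: [3.14, 0.002, -0.087]
wrist_force: [0.5, -0.0, -0.3]
width: 0.0939
finger_force: 0.0
plate (array([606.5, 281.6]), array([100.3, 169.4]), 84.9, 12540) form (array([607.2, 281.5]), array([40. , 88.5]), 84.9, 2938)
3.6 [0.60272715 0.27640033 0.20934885] [ 3.14021571e+00  2.62345909e-04 -8.81668660e-02] [ 0.35  0.34  1.05 -0.    1.75  2.  ]
```

```bash
python3 -m handwheel '[[[0,0,0],[0.04,0.05,-0.9],0],[[0,0,0],[0.04,0.05,-0.9],0],[[0,0,0],[0,0,-0.9],0],[[0,0,0],[0,0,-0.4],0],[[0,0,0],[0,0,-0.2],0]]'
python3 -m handwheel '[[[0,0,0],[0,0,0],0],[[0,0,0],[0,0,0],0.5],[[0,0,0],[0,0,0],1],[[0,0,0],[0,0,0],1],[[0,0,0],[0,0,0],1]]'
python3 -m handwheel '[[[0,0,0],[0,0,0],1],[[0,0,0],[0,0,0],1],[[0,0,0],[0,0,0],1]]'
```

```text
time: 4.1
tool_pos: [0.6055, 0.2798, 0.0419]
ee_rot: [3.139, 0.004, -0.09]
wrist_force: [-0.4, -0.8, 0.4]
width: 0.0941
finger_force: 0.0
time: 4.6
tool_pos: [0.6073, 0.2832, 0.0459]
ee_rot: [-3.141, -0.002, -0.087]
wrist_force: [-0.3, 0.4, -0.8]
width: 0.0651
finger_force: 0.0
time: 4.9
tool_pos: [0.6065, 0.283, 0.0445]
ee_rot: [3.141, 0.0, -0.087]
wrist_force: [-1.2, 0.2, 0.6]
width: 0.0412
finger_force: 0.0
```

```bash
python3 -m handwheel '[[[0,0,0],[0,0,0],1],[[0,0,0],[0,0,0],1],[[0,0,0],[0,0,0],1],[[0,0,0],[0,0,0.2],1],[[0,0,0],[0,0,0.6],1]]'
python3 -m handwheel '[[[0,0,0],[0,0,0.8],1],[[0,0,0],[0,0,0.8],1],[[0,0,0],[0,0,0.6],1],[[0,0,0],[0,0,0],1]]'
```

```text
time: 5.4
tool_pos: [0.6042, 0.282, 0.0812]
ee_rot: [3.138, 0.007, -0.087]
wrist_force: [-0.7, -0.0, -0.9]
width: 0.002
finger_force: 0.0
time: 5.8
tool_pos: [0.6093, 0.2839, 0.2028]
ee_rot: [-3.136, -0.012, -0.087]
wrist_force: [1.1, 0.0, 0.6]
width: 0.0004
finger_force: 0.0
```

```bash
python3 - <<'E'
from h import *
im,d,P=snap("wrist"); save("w3.png",im)
print(robot.tip_reach)
print("plate",rect(comp(P,.009,.045,(.608,.281))),"form",rect(comp(P,.03,.045,(.608,.281))))
o=robot.get_obs(); print(o["time"],o["tool_pos"],o["ee_rot"],o["width"])
F=d[(d>0)]; print(F.min())
E
python3 -m handwheel '[[[0,0,0],[0,0,0],0],[[0,0,0],[0,0,0],0],[[0,0,0],[0,0,0],0],[[0,0,0],[0,0,0],0]]'
```

```text
0.025
plate (array([606.3, 281.6]), array([100.1, 170.8]), 84.8, 11996) form (array([607.4, 281.5]), array([40. , 88.9]), 84.8, 2982)
5.85 [0.60812636 0.28351946 0.19910387] [-3.13830221 -0.00719981 -0.08716641] 0.0007727300416999307
0.06533157
time: 6.25
tool_pos: [0.6061, 0.2827, 0.1928]
ee_rot: [3.14, 0.003, -0.087]
wrist_force: [0.3, 0.3, 0.3]
width: 0.029
finger_force: 0.0
```

View pics/w3.png

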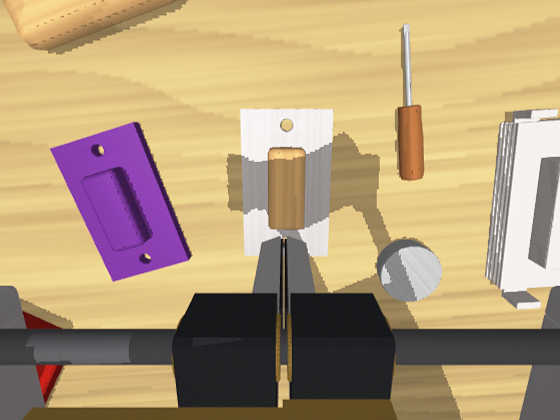

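The plate is undisturbed, with the form at (287,190) and the fingers shut empty at (284,240). I'll check where the fingertips really are relative to the TCP.

```bash
python3 - <<'E'
from h import *
o=robot.get_obs()
im,d,P=snap("wrist"); c=robot.calibration("wrist"); K=np.array(c["mtx"]);T=np.array(c["hand_eye"])
print(T.round(3).tolist())
m=(P[...,2]>.1)&(np.arange(420)[:,None]<330)
n,l,s,cc=cv2.connectedComponentsWithStats(m.astype(np.uint8))
v,u=np.mgrid[:420,:560]
L=np.stack([(u-K[0,2])/K[0,0]*d,(v-K[1,2])/K[1,1]*d,d],-1)@T[:3,:3].T+T[:3,3]
for i in range(1,n):
    if s[i,4]>100:
        Q=L[l==i]; print(s[i,4],np.nanpercentile(Q,[1,50,99],axis=0).round(3).tolist(), "max z pt",Q[np.argmax(Q[:,2])].round(3))
print(o["width"],o["tool_pos"])
E
```

```text
[[-0.0, -0.963, -0.27, 0.079], [1.0, -0.0, -0.0, 0.001], [0.0, -0.27, 0.963, -0.183], [0.0, 0.0, 0.0, 1.0]]
13784 [[-0.005, -0.073, -0.121], [0.033, -0.014, -0.108], [0.034, 0.037, -0.01]] max z pt [ 0.008 -0.014 -0.004]
626 [[0.021, 0.056, -0.114], [0.027, 0.073, -0.104], [0.034, 0.074, -0.101]] max z pt [ 0.023  0.075 -0.1  ]
0.029024156929121903 [0.60605491 0.28273876 0.19282314]
```

```bash
python3 - <<'E'
from h import *
im,d,P=snap("wrist"); c=robot.calibration("wrist"); K=np.array(c["mtx"]);T=np.linalg.inv(np.array(c["hand_eye"]))
for x in(-.008,.008):
    for z in(.025,.006,-.004):
        p=T@[x,.0145+.006,z,1]; q=K@p[:3]; print(x,z,(q[:2]/q[2]).round(),p[2].round(3))
o=robot.get_obs();print(o["width"])
for u in(250,258,265,305,312,320): print(u,[ (v,round(float(d[v,u]),3)) for v in range(200,320,10)])
E
```

```text
-0.008 0.025 [313. 245.] 0.224
-0.008 0.006 [316. 257.] 0.205
-0.008 -0.004 [317. 265.] 0.196
0.008 0.025 [314. 223.] 0.219
0.008 0.006 [316. 233.] 0.201
0.008 -0.004 [318. 239.] 0.191
0.03706854471703159
250 [(200, 0.374), (210, 0.377), (220, 0.0), (230, 0.383), (240, 0.186), (250, 0.176), (260, 0.165), (270, 0.167), (280, 0.165), (290, 0.163), (300, 0.424), (310, 0.429)]
258 [(200, 0.375), (210, 0.378), (220, 0.381), (230, 0.384), (240, 0.389), (250, 0.391), (260, 0.409), (270, 0.414), (280, 0.418), (290, 0.422), (300, 0.425), (310, 0.429)]
265 [(200, 0.354), (210, 0.377), (220, 0.382), (230, 0.385), (240, 0.388), (250, 0.391), (260, 0.41), (270, 0.414), (280, 0.417), (290, 0.42), (300, 0.425), (310, 0.43)]
305 [(200, 0.375), (210, 0.377), (220, 0.38), (230, 0.383), (240, 0.388), (250, 0.391), (260, 0.41), (270, 0.414), (280, 0.418), (290, 0.422), (300, 0.425), (310, 0.43)]
312 [(200, 0.375), (210, 0.379), (220, 0.382), (230, 0.383), (240, 0.387), (250, 0.392), (260, 0.194), (270, 0.414), (280, 0.417), (290, 0.422), (300, 0.426), (310, 0.429)]
320 [(200, 0.376), (210, 0.377), (220, 0.381), (230, 0.384), (240, 0.186), (250, 0.172), (260, 0.164), (270, 0.154), (280, 0.15), (290, 0.151), (300, 0.152), (310, 0.428)]
```

The fingertips end at about tool z = -0.004, not +0.025. The fingers closed above the form, so I'll go about 29 mm deeper and watch the force.

```bash
python3 -m handwheel '[[[0,0,0],[0,0,-0.5],0],[[0,0,0],[0,0,-0.7],0],[[0,0,0],[0,0,-0.5],0],[[0,0,0],[0,0,-0.4],0],[[0,0,0],[0,0,-0.3],0]]'
python3 -m handwheel '[[[0,0,0],[0,0,-0.3],0],[[0,0,0],[0,0,-0.2],0],[[0,0,0],[0,0,-0.2],0],[[0,0,0],[0,0,-0.2],0],[[0,0,0],[0,0,0],0]]'
python3 -m handwheel '[[[0,0,0],[0,0,-0.1],0],[[0,0,0],[0,0,0],0]]'
```

```text
time: 6.85
tool_pos: [0.6058, 0.2826, 0.0723]
ee_rot: [3.14, 0.002, -0.087]
wrist_force: [-1.4, -0.4, -0.7]
width: 0.0769
finger_force: 0.0
time: 7.35
tool_pos: [0.6057, 0.2826, 0.0278]
ee_rot: [3.14, 0.002, -0.087]
wrist_force: [-0.6, -0.4, -1.1]
width: 0.094
finger_force: 0.0
time: 7.55
tool_pos: [0.6066, 0.2829, 0.0244]
ee_rot: [3.142, 0.0, -0.087]
wrist_force: [-0.2, 0.6, -0.6]
width: 0.094
finger_force: 0.0
```

```bash
python3 -m handwheel '[[[0,0,0],[0,0,-0.1],0],[[0,0,0],[0,0,0],0.9],[[0,0,0],[0,0,0],1],[[0,0,0],[0,0,0],1],[[0,0,0],[0,0,0],1]]'
python3 -m handwheel '[[[0,0,0],[0,0,0],1],[[0,0,0],[0,0,0],1],[[0,0,0],[0,0,0],1],[[0,0,0],[0,0,0],1],[[0,0,0],[0,0,0],1]]'
```

```text
time: 8.05
tool_pos: [0.6067, 0.283, 0.0198]
ee_rot: [-3.141, -0.0, -0.087]
wrist_force: [0.5, 0.4, -0.9]
width: 0.0652
finger_force: 0.0
time: 8.55
tool_pos: [0.6066, 0.2826, 0.0195]
ee_rot: [3.141, 0.0, -0.087]
wrist_force: [0.2, -0.6, 0.3]
width: 0.0398
finger_force: 30.0
```

```bash
python3 -m handwheel '[[[0,0,0],[0,0,0.2],1],[[0,0,0],[0,0,0.5],1],[[0,0,0],[0,0,0.6],1],[[0,0,0],[0,0,0.6],1],[[0,0,0],[0,0,0.4],1]]'
python3 -m handwheel '[[[0,0,0.005],[-0.05,-0.4,0.1],1],[[0,0,0.01],[-0.08,-0.7,0],1],[[0,0,0.01],[-0.11,-0.9,0],1],[[0,0,0.01],[-0.11,-0.9,0],1],[[0,0,0.01],[-0.11,-0.9,0],1]]'
python3 -m handwheel '[[[0,0,0.01],[-0.11,-0.9,0],1],[[0,0,0.01],[-0.11,-0.9,0],1],[[0,0,0.01],[-0.11,-0.9,0],1],[[0,0,0.01],[-0.11,-0.9,0],1],[[0,0,0.01],[-0.11,-0.9,0],1]]'
python3 -m handwheel '[[[0,0,0.01],[-0.11,-0.9,0],1],[[0,0,0.01],[-0.11,-0.9,0],1],[[0,0,0.005],[-0.11,-0.7,0],1],[[0,0,0.005],[-0.11,-0.4,0],1],[[0,0,0],[0,0,0],1]]'
python3 -m handwheel '[[[0,0,0],[0,0,0],1],[[0,0,0],[0,0,0],1],[[0,0,0],[0,0,0],1]]'
python3 - <<'E'
from h import *
for n in("wrist","scene"):
    im,d,P=snap(n); save(f"h_{n}.png",im); np.savez(f"h_{n}.npz",im=im,P=P)
    m=(np.hypot(P[...,0]-.54,P[...,1]+.28)<.14)
    h=np.histogram(P[...,2][m],np.arange(0,.3,.01))[0]; print(n,h.tolist())
print(robot.get_obs()["tool_pos"],robot.get_obs()["ee_rot"])
E
```

```text
time: 9.05
tool_pos: [0.6065, 0.2832, 0.1357]
ee_rot: [-3.141, 0.0, -0.087]
wrist_force: [0.4, 0.1, -6.8]
width: 0.0398
finger_force: 30.0
time: 9.55
tool_pos: [0.582, 0.0917, 0.1378]
ee_rot: [3.141, 0.003, -0.015]
wrist_force: [1.0, -1.0, -6.6]
width: 0.0399
finger_force: 30.0
time: 10.05
tool_pos: [0.5546, -0.1332, 0.1381]
ee_rot: [-3.14, 0.003, 0.063]
wrist_force: [0.7, 0.6, -6.2]
width: 0.0397
finger_force: 30.0
time: 10.55
tool_pos: [0.5321, -0.2798, 0.1376]
ee_rot: [-3.141, 0.003, 0.105]
wrist_force: [-0.1, 0.3, -7.1]
width: 0.0396
finger_force: 30.0
time: 10.85
tool_pos: [0.5343, -0.2757, 0.1392]
ee_rot: [-3.141, 0.0, 0.111]
wrist_force: [0.2, 0.1, -6.4]
width: 0.04
finger_force: 30.0
wrist [15652, 1217, 1615, 1278, 0, 0, 0, 0, 0, 0, 0, 3, 46, 21605, 333, 11301, 523, 632, 766, 920, 1090, 1095, 572, 520, 7771, 19270, 21834, 3, 0]
scene [2812, 1361, 1042, 131, 0, 0, 0, 0, 0, 0, 0, 17, 229, 2110, 98, 719, 82, 58, 58, 60, 59, 60, 11, 10, 97, 449, 427, 422, 1452]
[ 0.53437144 -0.27598996  0.13951087] [-3.14144307e+00  4.02522809e-05  1.10787003e-01]
```

View pics/h_wrist.png

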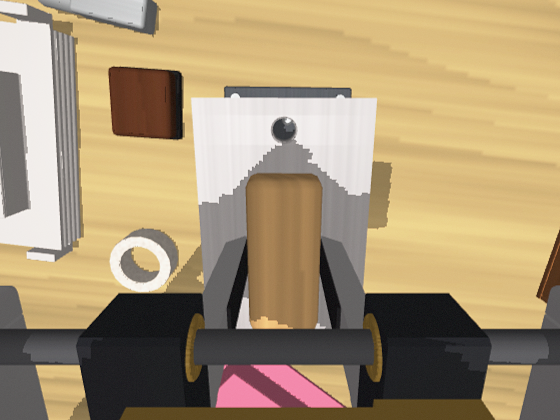

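The picture shows the plate held level over the bed, with its front hole at (284,128). I'll measure the hole and plate edges against the pins.

```bash
cat >> h.py <<'E'
def heldplate(n):
    im,d,P=snap(n); m=(abs(P[...,2]-(robot.get_obs()["tool_pos"][2]-.0055))<.006)&(np.hypot(P[...,0]-.538,P[...,1]+.279)<.13)
    Q=P[m]; print(n,"z",np.median(Q[:,2]).round(4),"rect",rect(Q))
    A=np.c_[Q[:,:2],np.ones(len(Q))]; print("slope",np.linalg.lstsq(A,Q[:,2],rcond=None)[0][:2].round(4))
    cs,hier=cv2.findContours(m.astype(np.uint8),cv2.RETR_CCOMP,cv2.CHAIN_APPROX_NONE)
    for c,hh in zip(cs,hier[0]):
        a=cv2.contourArea(c)
        if hh[3]>=0 and 30<a<900:
            # ring of valid border pixels -> world
            q=c[:,0]; W=P[q[:,1],q[:,0]]; r=cv2.minEnclosingCircle((W[:,:2]*1000).astype(np.float32)); print("hole",a,q.mean(0).round(),np.round(r[0],1),round(r[1],1),(W.mean(0)*1000).round(1))
E
python3 - <<'E'
from h import *
heldplate("wrist"); heldplate("scene"); heldplate("side")
E
```

```text
wrist z 0.1341 rect (array([ 547.7, -275.2]), array([143.9, 100.6]), 6.3, 21600)
slope [-0.0005  0.0013]
hole 444.5 [284. 130.] [ 602.5 -269.3] 6.8 [ 602.5 -269.3  132.3]
scene z 0.1338 rect (array([ 535.5, -276. ]), array([174.3, 100.5]), 6.2, 2181)
slope [-0.0022  0.0036]
side z 0.1349 rect (array([ 535.8, -275.4]), array([170.6, 109.5]), 5.3, 818)
slope [ 0.0013 -0.0152]
```

```bash
python3 -m handwheel '[[[0,0,-0.007],[0.07,-0.035,0],1],[[0,0,0],[0,0,-0.3],1],[[0,0,0],[0,0,-0.5],1],[[0,0,0],[0,0,-0.4],1],[[0,0,0],[0,0,-0.2],1]]'
python3 -m handwheel '[[[0,0,0],[0,0,-0.1],1],[[0,0,0],[0,0,0],1],[[0,0,0],[0,0,0],1],[[0,0,0],[0,0,0],1],[[0,0,0],[0,0,0],1]]'
python3 - <<'E'
from h import *
heldplate("wrist"); 
E
```

```text
time: 11.6
tool_pos: [0.5357, -0.2777, 0.0655]
ee_rot: [-3.138, 0.005, 0.098]
wrist_force: [-1.0, 1.0, -7.5]
width: 0.0397
finger_force: 30.0
time: 12.1
tool_pos: [0.5382, -0.2792, 0.0658]
ee_rot: [3.14, -0.002, 0.098]
wrist_force: [0.5, -1.1, -6.5]
width: 0.0401
finger_force: 30.0
wrist z 0.0605 rect (array([ 551.6, -278.6]), array([144. , 100.7]), 5.6, 21590)
slope [ 0.0014 -0.0002]
hole 443.5 [284. 130.] [ 606.5 -273.4] 6.8 [ 606.5 -273.4   58.7]
```

```bash
python3 -m handwheel '[[[0,0,0],[-0.008,0.03,0],1],[[0,0,0],[0,0,-0.1],1],[[0,0,0],[0,0,-0.1],1],[[0,0,0],[0,0,-0.04],1],[[0,0,0],[0,0,-0.04],1]]'
python3 -m handwheel '[[[0,0,0],[0,0,-0.04],1],[[0,0,0],[0,0,0],1],[[0,0,0],[0,0,0],1]]'
python3 - <<'E'
from h import *
heldplate("wrist"); 
E
```

```text
time: 12.65
tool_pos: [0.5368, -0.2771, 0.0497]
ee_rot: [-3.141, 0.001, 0.098]
wrist_force: [0.9, 0.4, -6.4]
width: 0.0396
finger_force: 30.0
time: 12.95
tool_pos: [0.5372, -0.2774, 0.0485]
ee_rot: [3.141, -0.0, 0.098]
wrist_force: [-0.3, 0.6, -6.1]
width: 0.0395
finger_force: 30.0
wrist z 0.0431 rect (array([ 550.4, -276.8]), array([144.3, 100.5]), 5.5, 21604)
slope [-0.0002  0.0009]
hole 447.5 [284. 130.] [ 605.5 -271.5] 6.8 [ 605.5 -271.5   41.6]
```

The pin tips are inside the holes with no contact force, so I'll lower on.

```bash
python3 -m handwheel '[[[0,0,0],[0,0,-0.04],1],[[0,0,0],[0,0,-0.04],1],[[0,0,0],[0,0,-0.04],1],[[0,0,0],[0,0,0],1]]'
python3 -m handwheel '[[[0,0,0],[0,0,-0.03],1],[[0,0,0],[0,0,-0.03],1],[[0,0,0],[0,0,0],1]]'
python3 - <<'E'
from h import *
heldplate("wrist"); 
E
```

```text
time: 13.4
tool_pos: [0.5368, -0.2771, 0.0419]
ee_rot: [-3.141, 0.001, 0.098]
wrist_force: [-1.2, 0.4, -6.3]
width: 0.0397
finger_force: 30.0
time: 13.7
tool_pos: [0.5373, -0.2774, 0.0396]
ee_rot: [3.141, -0.0, 0.098]
wrist_force: [-1.1, -0.0, -5.3]
width: 0.0395
finger_force: 30.0
wrist z 0.0341 rect (array([ 547.1, -243.2]), array([144.4, 168. ]), 5.6, 23185)
slope [-0.0022 -0.0092]
hole 445.5 [284. 130.] [ 605.5 -271.5] 6.8 [ 605.5 -271.5   32.4]
```

```bash
python3 -m handwheel '[[[0,0,0],[0,0,-0.02],1],[[0,0,0],[0,0,-0.01],1],[[0,0,0],[0,0,0],1]]'
```

```text
time: 14.05
tool_pos: [0.5373, -0.2774, 0.0395]
ee_rot: [3.141, -0.001, 0.098]
wrist_force: [-3.3, 1.9, 4.3]
width: 0.0397
finger_force: 30.0
```

```bash
python3 -m handwheel '[[[0,0,0],[0,0,0],0.3],[[0,0,0],[0,0,0],0.3],[[0,0,0],[0,0,0],0.3],[[0,0,0],[0,0,0],0.3],[[0,0,0],[0,0,0],0.3]]'
python3 -m handwheel '[[[0,0,0],[0,0,0.2],0.3],[[0,0,0],[0,0,0.6],0.3],[[0,0,0],[0,0,0.8],0.3],[[0,0,0],[0,0,0.8],0.3],[[0,0,0],[0,0,0.8],0.3]]'
python3 - <<'E'
from h import *
im,d,P=snap("wrist")
Q=comp(P,.03,.0385,(.538,-.279)); print(rect(Q),np.median(Q[:,2])); print("form",rect(comp(P,.05,.065,(.538,-.279))))
m=abs(P[...,2]-.034)<.008
A=P[m&(np.hypot(P[...,0]-.538,P[...,1]+.279)<.1)]; print(np.linalg.lstsq(np.c_[A[:,:2],np.ones(len(A))],A[:,2],rcond=None)[0][:2])
print(robot.get_obs()["tool_pos"])
E
```

```text
time: 14.55
tool_pos: [0.5374, -0.2775, 0.038]
ee_rot: [3.141, -0.0, 0.098]
wrist_force: [0.3, -0.5, 0.4]
width: 0.0655
finger_force: 0.0
time: 15.05
tool_pos: [0.5371, -0.2772, 0.2004]
ee_rot: [3.141, -0.001, 0.098]
wrist_force: [1.1, 0.1, -0.0]
width: 0.066
finger_force: 0.0
(array([ 537.5, -278.1]), array([169.8, 100.2]), 5.5, 11012) 0.034182329128811056
form (array([ 538.4, -278. ]), array([88.5, 40. ]), 5.1, 3387)
[ 0.00052315 -0.00034045]
[ 0.54001063 -0.27907724  0.20945906]
```

The plate is seated and level, with its top at 34 mm, and it is released. On to the tab.

```bash
python3 -m handwheel '[[[0,0,0.092],[-0.155,0.604,0],0.3],[[0,0,0.092],[-0.155,0.604,0],0.3],[[0,0,0.092],[-0.155,0.604,0],0.3],[[0,0,0.092],[-0.155,0.604,0],0.45],[[0,0,0.092],[-0.155,0.604,0],0.6]]'
python3 -m handwheel '[[[0,0,0.092],[-0.155,0.604,0],0.6],[[0,0,0.092],[-0.155,0.604,0],0.6],[[0,0,0.092],[-0.155,0.604,0],0.6],[[0,0,0.092],[-0.155,0.604,0],0.6],[[0,0,0.092],[-0.155,0.604,0],0.6]]'
python3 -m handwheel '[[[0,0,0],[0,0,0],0.6],[[0,0,0],[0,0,0],0.6],[[0,0,0],[0,0,0],0.6]]'
cat > t.py <<'E'
from h import *
im,d,P=snap("wrist"); save("tab_%d.png"%(robot.get_obs()["time"]*100),im)
print("crown",rect(comp(P,.055,.066,(.56,-.02))))
m=(P[...,2]>.047)&(P[...,2]<.062)&(np.hypot(P[...,0]-.46,P[...,1]-.025)<.03); print("tab",rect(P[m]),np.percentile(P[m][:,2],[50,95]).round(4))
o=robot.get_obs(); print(o["time"],o["tool_pos"].round(4),o["ee_rot"].round(4),o["width"])
E
python3 t.py
```

```text
time: 15.6
tool_pos: [0.4981, -0.1253, 0.1987]
ee_rot: [3.14, -0.001, 0.826]
wrist_force: [-0.2, -0.5, 0.6]
width: 0.0534
finger_force: 0.0
time: 16.1
tool_pos: [0.4594, 0.0258, 0.1988]
ee_rot: [3.14, -0.0, 1.549]
wrist_force: [0.1, 0.6, -0.7]
width: 0.0375
finger_force: 0.0
time: 16.4
tool_pos: [0.46, 0.0239, 0.1983]
ee_rot: [3.141, 0.001, 1.541]
wrist_force: [0.4, 1.3, -0.5]
width: 0.0375
finger_force: 0.0
crown (array([561. , -18.4]), array([ 62.6, 116.8]), 88.6, 6291)
tab (array([458.5,  24.2]), array([25.3,  7.1]), 88.3, 207) [0.056  0.0573]
16.45 [0.46   0.0237 0.1981] [3.1412e+00 4.0000e-04 1.5411e+00] 0.037753492581355
```

```bash
python3 -m handwheel '[[[0,0,0],[-0.03,0.01,-0.5],0.6],[[0,0,0],[0,0,-0.7],0.6],[[0,0,0],[0,0,-0.6],0.6],[[0,0,0],[0,0,-0.5],0.6],[[0,0,0],[0,0,-0.3],0.6]]'
python3 -m handwheel '[[[0,0,0],[0,0,-0.2],0.6],[[0,0,0],[0,0,-0.2],0.6],[[0,0,0],[0,0,-0.1],0.6],[[0,0,0],[0,0,-0.1],0.6],[[0,0,0],[0,0,0],0.6]]'
python3 t.py
```

```text
time: 16.95
tool_pos: [0.457, 0.0241, 0.0654]
ee_rot: [-3.138, 0.0, 1.541]
wrist_force: [0.7, -0.1, -0.2]
width: 0.0374
finger_force: 0.0
time: 17.45
tool_pos: [0.4582, 0.0251, 0.0378]
ee_rot: [-3.141, 0.0, 1.543]
wrist_force: [0.0, 0.2, -0.5]
width: 0.0377
finger_force: 0.0
crown (array([555.7,  -1.6]), array([ 31. , 106.2]), 88.3, 6083)
tab (array([459. ,  24.1]), array([26.4, 57.2]), 82.3, 1320) [0.0558 0.0604]
17.5 [0.4584 0.0252 0.0382] [3.1411e+00 1.0000e-04 1.5433e+00] 0.037666275884978964
```

```bash
python3 -m handwheel '[[[0,0,0],[0,0,-0.08],0.6],[[0,0,0],[0,0,0],0.9],[[0,0,0],[0,0,0],1],[[0,0,0],[0,0,0],1],[[0,0,0],[0,0,0],1]]'
python3 -m handwheel '[[[0,0,0],[0,0,0],1],[[0,0,0],[0,0,0],1],[[0,0,0],[0,0,0],1]]'
python3 - <<'E'
from h import *
im,d,P=snap("side"); save("grip.png",cv2.resize(im[130:250,200:360],(800,600),interpolation=cv2.INTER_CUBIC))
E
```

```text
time: 18.0
tool_pos: [0.4583, 0.0252, 0.0342]
ee_rot: [3.141, 0.0, 1.543]
wrist_force: [-0.1, 0.7, 0.9]
width: 0.0088
finger_force: 0.0
time: 18.3
tool_pos: [0.4584, 0.0252, 0.0342]
ee_rot: [3.141, -0.0, 1.543]
wrist_force: [0.3, 0.3, 0.7]
width: 0.0077
finger_force: 30.0
```

View pics/grip.png

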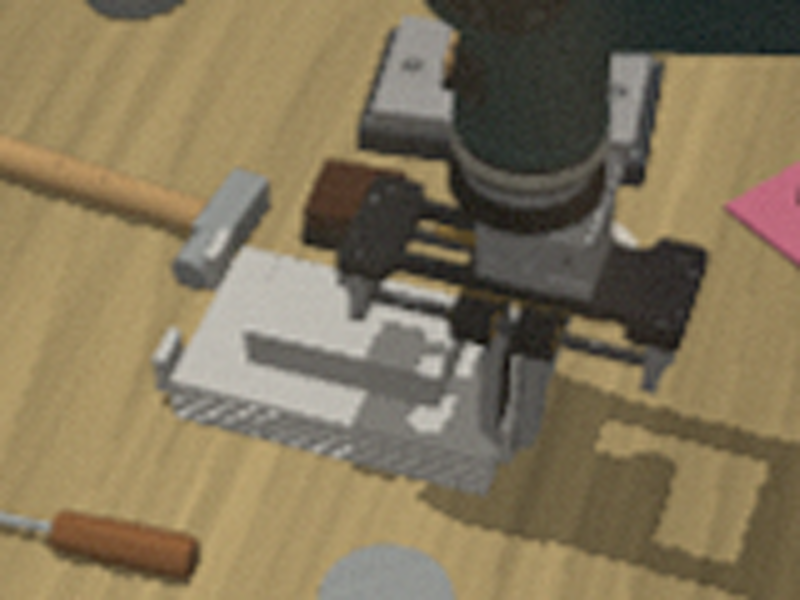

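The side crop shows the fingers closed on the tab at crop (500,400), and the plate seated at the top with its holes on the pins. Now I'll peel about the far corner.

```bash
python3 -m handwheel '[[[0.0075,0.014,0],[0.005,-0.003,0.11],1],[[0.0075,0.014,0],[0.006,-0.003,0.11],1],[[0.0075,0.014,0],[0.01,-0.005,0.11],1],[[0.0075,0.014,0],[0.01,-0.005,0.11],1],[[0,0,0],[0,0,0],1]]'
python3 - <<'E'
from h import *
for n in("scene","side"):
    im,d,P=snap(n); np.savez(f"p_{n}.npz",im=im,P=P)
    m=(P[...,0]>.47)&(P[...,0]<.65)&(P[...,1]>-.075)&(P[...,1]<.04)&(P[...,2]>.05)&(P[...,2]<.1)&(im.min(-1)>90)
    A=P[m]; print(n,len(A),np.linalg.lstsq(np.c_[A[:,:2],np.ones(len(A))],A[:,2],rcond=None)[0].round(4))
a=np.load("p_side.npz")["im"]; save("peel.png",cv2.resize(a[130:250,200:360],(800,600),interpolation=cv2.INTER_CUBIC))
E
```

```text
time: 18.85
tool_pos: [0.4606, 0.0238, 0.0563]
ee_rot: [-3.053, -0.044, 1.54]
wrist_force: [0.8, -0.5, 0.6]
width: 0.0076
finger_force: 30.0
scene 1575 [ 0.0287 -0.0459  0.05  ]
side 875 [-0.0004 -0.2258  0.0661]
```

View pics/peel.png

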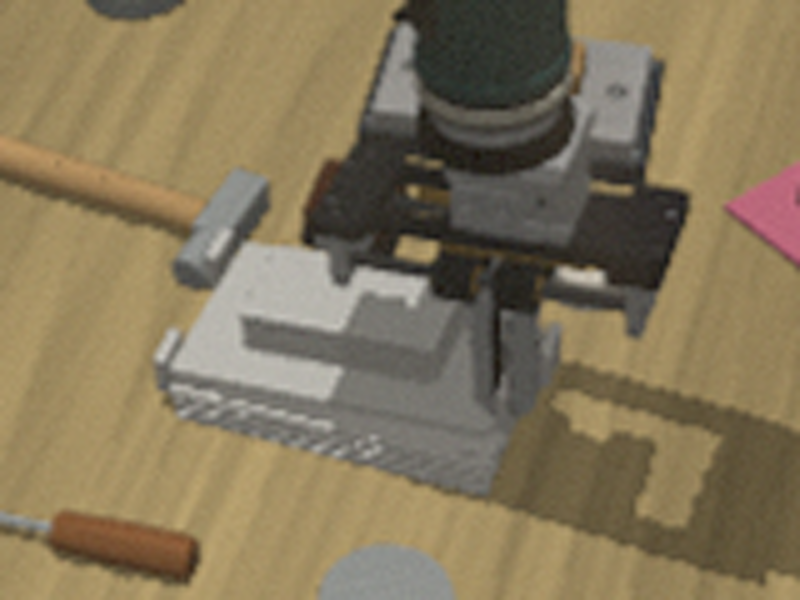

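The tabbed corner is rising, with a gap opening along the right edge near crop (490,430). The far end still rests on the stack and the stack hasn't moved. I'll continue.

```bash
python3 -m handwheel '[[[0.0075,0.014,0],[0.015,-0.008,0.11],1],[[0.0075,0.014,0],[0.015,-0.008,0.11],1],[[0.0075,0.014,0],[0.019,-0.01,0.11],1],[[0.0075,0.014,0],[0.019,-0.01,0.11],1],[[0,0,0],[0,0,0],1]]'
python3 -m handwheel '[[[0.0075,0.014,0],[0.024,-0.013,0.11],1],[[0.0075,0.014,0],[0.024,-0.013,0.11],1],[[0,0,0],[0,0,0],1]]'
python3 - <<'E'
from h import *
for n in("scene","side"):
    im,d,P=snap(n); save(f"q_{n}.png",im)
    if n=="scene": a=im
save("peel2.png",np.hstack([cv2.resize(a[170:300,190:320],(400,400),interpolation=cv2.INTER_CUBIC),cv2.resize(im[125:245,210:330],(400,400),interpolation=cv2.INTER_CUBIC)]))
E
```

```text
time: 19.45
tool_pos: [0.4633, 0.0226, 0.0778]
ee_rot: [-2.963, -0.089, 1.535]
wrist_force: [-0.1, 0.2, -0.8]
width: 0.0078
finger_force: 30.0
time: 19.75
tool_pos: [0.4656, 0.0213, 0.0887]
ee_rot: [-2.918, -0.111, 1.531]
wrist_force: [-0.1, 1.0, -1.4]
width: 0.0079
finger_force: 30.0
```

View pics/peel2.png

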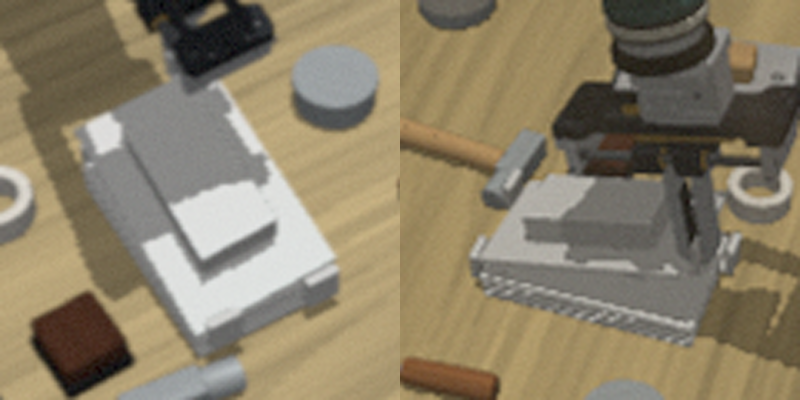

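The shell is peeled to about 0.25 rad, hinged at its far corner, and the stack is flat. Lifting.

```bash
python3 -m handwheel '[[[0,0,0],[0,0,0.1],1],[[0,0,0],[0,0,0.15],1],[[0,0,0],[0,0,0.2],1],[[0,0,0],[0,0,0.3],1],[[0,0,0],[0,0,0.4],1]]'
python3 -m handwheel '[[[0,0,0],[0,0,0.4],1],[[0,0,0],[0,0,0.4],1],[[0,0,0],[0,0,0.3],1],[[0,0,0],[0,0,0],1]]'
python3 - <<'E'
from h import *
for n in("scene","side"):
    im,d,P=snap(n); save(f"r_{n}.png",im)
    if n=="scene": a=im
    Q=P[(np.hypot(P[...,0]-.561,P[...,1]+.018)<.09)&(P[...,2]>.02)&(P[...,2]<.06)]; print(n,"stack",rect(Q),np.percentile(Q[:,2],[5,50,95]).round(3))
save("lift.png",np.hstack([cv2.resize(a[140:300,170:330],(400,400),interpolation=cv2.INTER_CUBIC),cv2.resize(im[90:250,200:360],(400,400),interpolation=cv2.INTER_CUBIC)]))
E
```

```text
time: 20.35
tool_pos: [0.4652, 0.0214, 0.1476]
ee_rot: [-2.917, -0.111, 1.531]
wrist_force: [0.0, -0.3, -1.5]
width: 0.0076
finger_force: 30.0
time: 20.75
tool_pos: [0.467, 0.0211, 0.2048]
ee_rot: [-2.924, -0.11, 1.532]
wrist_force: [0.2, 0.2, -1.8]
width: 0.0076
finger_force: 30.0
scene stack (array([562.4, -17.9]), array([117.2, 176.6]), 89.5, 1854) [0.023 0.025 0.043]
side stack (array([561.2, -17. ]), array([120.6, 178.9]), 87.2, 1721) [0.023 0.027 0.045]
```

View pics/lift.png

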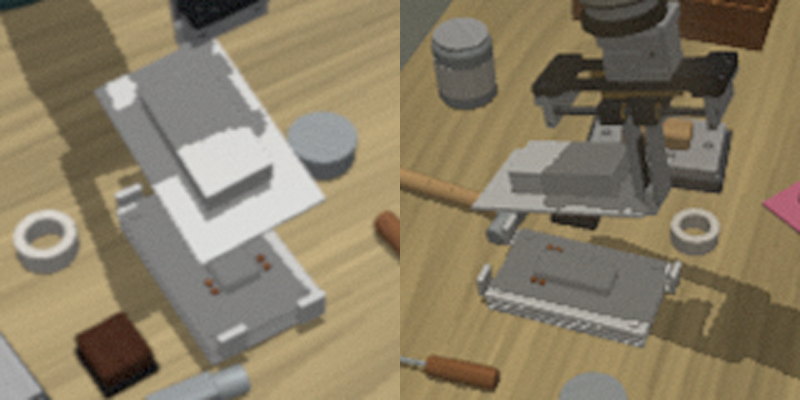

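The shell is off and the stack is where it was, at (0.562,-0.018) and flat. Now I'll level out and carry it to the fixture.

```bash
python3 -m handwheel '[[[-0.015,-0.028,0],[0,0,0],1],[[-0.02,-0.037,0],[0,0,0],1],[[-0.02,-0.037,0],[0,0,0],1],[[-0.02,-0.038,0],[-0.03,-0.2,0],1],[[0,0,0.01],[-0.06,-0.4,0],1]]'
python3 -m handwheel '[[[0,0,0.01],[-0.08,-0.6,0],1],[[0,0,0.01],[-0.08,-0.7,0],1],[[0,0,0.01],[-0.08,-0.7,0],1],[[0,0,0.01],[-0.08,-0.7,-0.1],1],[[0,0,0.01],[-0.08,-0.7,-0.1],1]]'
python3 -m handwheel '[[[0,0,0.01],[-0.09,-0.6,-0.2],1],[[0,0,0.01],[-0.09,-0.4,-0.2],1],[[0,0,0],[-0.1,-0.3,-0.1],1],[[0,0,0],[0,-0.1,-0.1],1],[[0,0,0],[0,0,0],1]]'
python3 -m handwheel '[[[0,0,0],[0,0,0],1],[[0,0,0],[0,0,0],1],[[0,0,0],[0,0,0],1]]'
cat > f.py <<'E'
from h import *
o=robot.get_obs()
for n in("scene","side"):
    im,d,P=snap(n); save("f_%s_%d.png"%(n,o["time"]*100),im)
    r=np.hypot(P[...,0]-.538,P[...,1]+.278)
    m=(r<.085)&(P[...,2]>.165)&(P[...,2]<.215)&(im.min(-1)>60)
    A=P[m]
    h,e=np.histogram(A[:,2],np.arange(.165,.216,.004)); print(n,h)
    k=e[h.argmax()]; C=A[abs(A[:,2]-k-.002)<.008]; print("crown",rect(C),np.median(C[:,2]).round(4),np.linalg.lstsq(np.c_[C[:,:2],np.ones(len(C))],C[:,2],rcond=None)[0][:2].round(3))
    B=P[(r<.125)&(P[...,2]>.14)&(P[...,2]<.185)&(im.min(-1)>60)]; print("flange",rect(B),np.median(B[:,2]).round(4))
print(o["time"],o["tool_pos"],o["ee_rot"])
E
python3 f.py
```

```text
time: 21.35
tool_pos: [0.4593, -0.0073, 0.2005]
ee_rot: [-3.141, -0.0, 1.563]
wrist_force: [0.5, -0.5, -0.3]
width: 0.0078
finger_force: 30.0
time: 21.85
tool_pos: [0.4399, -0.1797, 0.1899]
ee_rot: [-3.139, -0.001, 1.638]
wrist_force: [0.6, 0.4, -1.1]
width: 0.0074
finger_force: 30.0
time: 22.35
tool_pos: [0.4261, -0.2484, 0.1595]
ee_rot: [-3.139, -0.003, 1.668]
wrist_force: [-0.5, 0.5, -1.7]
width: 0.0072
finger_force: 30.0
time: 22.65
tool_pos: [0.4275, -0.2481, 0.162]
ee_rot: [3.141, 0.001, 1.67]
wrist_force: [-0.5, -0.4, -0.8]
width: 0.008
finger_force: 30.0
scene [  55   60   55   58  121 1330  124    0    0    0    0    0]
crown (array([ 535. , -278.2]), array([120.8,  62.5]), 5.3, 1603) 0.1871 [-0.011  0.005]
flange (array([ 526.5, -278.8]), array([211.6, 116.7]), 5.7, 3205) 0.1595
side [ 38  53  39  56  45 324 164   0   0   0   0   0]
crown (array([ 535.6, -279.2]), array([116.5,  69.7]), 6.1, 560) 0.1881 [ 0.    -0.049]
flange (array([ 526.7, -275.6]), array([207.9, 125.1]), 5.8, 1069) 0.1612
22.65 [ 0.42748729 -0.24814334  0.16202508] [3.14071121e+00 5.11826153e-04 1.67013285e+00]
```

The shell is within 3 mm of centre, level, aligned and about 98 mm above the form. One small nudge, let it settle, then hand in.

```bash
python3 -m handwheel '[[[0,0,0],[0.03,0,0],1],[[0,0,0],[0.03,0,0],1],[[0,0,0],[0,0,0],1],[[0,0,0],[0,0,0],1],[[0,0,0],[0,0,0],1]]'
python3 -m handwheel '[[[0,0,0],[0,0,0],1],[[0,0,0],[0,0,0],1],[[0,0,0],[0,0,0],1],[[0,0,0],[0,0,0],1],[[0,0,0],[0,0,0],1]]'
python3 -c "
from bench import robot
print(robot.close_job())"
```

```text
time: 23.25
tool_pos: [0.43, -0.2487, 0.1615]
ee_rot: [3.142, -0.0, 1.669]
wrist_force: [-0.5, -0.0, -1.4]
width: 0.008
finger_force: 30.0
time: 23.75
tool_pos: [0.43, -0.2487, 0.1615]
ee_rot: [3.141, 0.0, 1.669]
wrist_force: [0.3, 0.0, -2.5]
width: 0.0079
finger_force: 30.0
the job is handed in; nothing more can be done
None
```

The job is handed in at 23.75 s, with no verdict returned: the plate is seated flush and released, the top shell was peeled tab-first with the stack left in place, and the shell is held level about 10 cm above the form.

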